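Tip the heel jig and send it through the flap

ROBOT

A 6-joint arm with a two-finger parallel gripper is mounted at the origin on the work surface. World frame = base frame: x ahead of the robot, y to its left, z up, the work surface at z = 0. Lengths are in m, angles in rad, forces in N, time in s.
With the tool pointing down it reaches from about 0.35 to 0.875 m from the base axis. Payload 4.2 kg.
Tool frame: the origin (TCP) lies midway between the tips of the shut fingers; the grasp point (between the pads) lies 19 mm behind it; z points along the fingers, y is the direction in which the jaws open and shut (so a half turn about z gives the same grasp; the last joint's range is limited). The gripper opens to 87 mm and grips with 3 to 60 N. Pads are 19 mm wide; open, the fingers measure 117 mm over their backs; the gripper's body (75 mm by 190 mm) begins 51 mm behind the grasp point.
Start: joints at [-1.066, 0.385, 0.008, 0, -1.194, -0.259], TCP at [0.152, -0.606, 0.223] pointing down, gripper open.
Joint ranges: [-3.14, 3.14], [-1.21, 2.06], [-1.07, 1.41], [-3.16, 2.05], [-2.99, -0.16], [-3.1, 3.1]. Speed limits (rad/s): [2.79, 2.79, 3.14, 3.14, 3.14, 3.14].

INTERFACE

Orientations are given as a unit quaternion [w, x, y, z].
In Python, from bench import * gives the robot as it stands. The module is installed in compiled form; this text tells all that it offers. Calls block until the motion is done:
- movep(position, orientation): joint-space move of the TCP to a pose.
- servo_line(position, ori=None, vel=0.15): straight line of the TCP; ori=None keeps the orientation; vel is the mean speed in m/s.
- movej(angles): joint-space move.
- gripper_to(opening, strength=None): opening from 0.0 (shut) to 1.0 (fully open); strength is the grip in N (None keeps the last); returns when the fingers have stopped.
- hold(seconds).
- inverse_kinematics(position, orientation): joint angles nearest the present ones, or None.
- camera(name): name is "scene" or "top"; returns (picture, depth): 400x640x3 uint8, blue, green, red; 400x640 float32, m along the optical axis (not along the pixel's ray), 0 where there is no reading.
- calibration(name): a dict with "fx", "fy", "cx", "cy" (pixels), "k1" (the pictures are not rectified: a ray, as slopes to the right and down, at radius r is drawn at 1 + k1 r^2 times it, then the intrinsics apply), "eye" and "attitude" of the camera in the world. Camera axes: x right, y up, looking along -z (the intrinsics and any distortion apply to the point x, -y, -z); pixel columns grow to the right and rows downward; lengths in m; the calibration is good to about 2 mm. A picture is of the moment at which its call begins. calibration takes no time and is no camera call.
A pose or a line that the arm cannot do raises PlanningError and nothing moves.
- hand_in(): hands the job in, once; it reports no verdict.
Readings, each from a call of its own:
- current_time_s(): time.
- current_qpos(): joint angles.
- current_qvel(): joint speeds.
- current_tau(): joint torques, N m.
- current_position(): TCP position.
- current_tcp_rot(): TCP orientation.
- current_ft_force(): force on the tool from outside, world axes, zero at the start.
- current_moment(): the same for the moment, N m.
- current_opening(): opening from 0.0 (shut) to 1.0 (fully open).
Only numpy, scipy, OpenCV 4.12 (cv2) and the standard library are available. Lean on these libraries where they do the work, as an engineer would, in place of code of your own. Each camera call takes 0.05 s, during which the arm holds its last target.

TASK

The L-shaped metal jig stands on its short leg in front of the low setting cabinet. Roll it over on its corner, never lifting it off the bench and lowering it gently all the way rather than letting it fall, until it lies on its long leg with the glued rubber heel on top; then push it, short leg first, through the spring flap and fully home against the stop inside, so that the flap shuts behind it. Leave the other things on the bench where they are.

Things in the scene. Friction and masses are not known exactly. Their poses are not given: they have to be found in the camera images.
- jig: L-shaped aluminium angle, 0.2 to 0.4 kg, legs 46 mm wide (along x), 10 mm thick. Origin: middle of the outer corner edge, on the bench. z runs along the long leg (110 mm; it fills y 0 to 10 mm), y along the short leg (50 mm; it fills z 0 to 10 mm). Starts with z up and y roughly towards the cabinet; tipped, it has y up and z level, pointing away from the cabinet
- jig_leg (a point): point inside the long leg, mid width and thickness, 80 mm from the corner: a place to grip its side edges (46 mm). Axes as the jig's. Nearer the corner (20 to 54 mm from it) a rubber heel 36 mm wide, 8 mm thick is glued on the leg's inner (+y) face. Standing, the jig overbalances when leant about 15 degrees back, away from its short leg
- jig_tail (a point): middle of the free end face of the long leg, 110 mm from the corner (46 mm wide, 10 mm thick). Axes as the jig's
- cabinet: fixed low grey cabinet, clear roof. Origin: middle of the doorway, on the bench, in the front plane; y points level straight in. No sill: the jig slides on the bench. Doorway and passage 70 mm wide, 80 mm high; side walls 12 mm thick; roof 90 mm high. Stop: upright face 145 mm in (the jig's free end is then 35 mm inside). From 165 mm in: a housing 130 mm wide, 135 mm high
- flap (a joint): spring flap hanging in the doorway from a hinge along its top edge, 80 mm above the bench, in the front plane; 66 mm wide, 74 mm long. 0 = shut (straight down); grows to 1.5 rad as it is pushed inwards; it cannot swing outwards. A weak spring shuts it (about 0.02 N m when shut, 0.1 N m wide open)
- polish: bystander: flat round black tin, 68 mm across, 45 mm high; origin under its centre
- spool: bystander: white thread spool standing, 36 mm across, 40 mm high; origin under its centre
- tacks: bystander: open dark steel tray, 70 x 70 x 30 mm; origin under its centre
- hammer: bystander: hammer lying flat; origin under its middle, handle along its -x
- brush: bystander: wooden shoe brush lying bristles down, 34 x 130 x 30 mm, long along its y; origin under its centre
- last: bystander: wooden shoe last, about 70 x 200 x 85 mm, long along its y; origin under its middle
- gluepot: bystander: white jar, 70 mm across, 130 mm high; origin under its centre
Not all that is in view belongs to the job. Of the things shaped like the jig, the aluminium one is meant.

How it is judged:
On the way, in this order (a step that is already met when the one before it is completed fails the run):
1. the jig lies on its long leg on the bench, heel up, still wholly in front of the shut flap or just entering it (angle between jig's own y axis and vertical below 0.1 rad and height (world z) of jig below 0.008 m and y of jig in the frame of cabinet below 0.05 m), for 0.2 s.
2. the jig's leading end is through the doorway with the flap held open over it (value of joint flap above 0.2 rad and y of jig in the frame of cabinet above 0.055 m), for 0.05 s.
At the end, for the whole second after the job is handed in: the jig lies on its long leg (within 0.1 rad) on the bench inside the cabinet, its corner within 7 mm of the stop (138 to 150 mm in from the doorway), at rest, and the flap is shut (below 0.1 rad) (y of jig in the frame of cabinet between 0.138 and 0.15 m and angle between jig's own y axis and vertical below 0.1 rad and height (world z) of jig below 0.008 m and value of joint flap below 0.1 rad and linear speed of jig below 0.02 m/s); the robot touches nothing.
It fails at once if the jig is lifted: its corner is more than 20 mm above the bench (height (world z) of jig above 0.02 m).
It fails at once if the jig falls or slams: it turns faster than 7 rad/s (angular speed of jig above 7 rad/s).
It fails at once if a bystander is moved more than 30 mm (distance of any of polish, spool, tacks, hammer, brush, last, gluepot from where it was at the start of the episode above 0.03 m).
It also fails if it takes over 70 s, if anything falls off the work surface, if the arm or the gripper's body presses on something with over 40 N, if the wrist force passes 120 N, or if a joint passes its speed limit or range.

## Working session

There is one attempt and no reset: what is moved stays moved. The work goes in short steps, each a Python script; the robot and the scene stay as the last script left them, time stands still between calls to the robot, and variables do not carry over. Pictures are saved under pics/ and viewed, and the job is handed in when it is done.

```bash
mkdir -p pics; ls
python3 - <<'E'
from bench import *
import cv2
for n in("scene","top"):
    p,d=camera(n); cv2.imwrite(f"pics/{n}0.png",p); c=calibration(n); print(n,c, (d==0).mean())
print(current_time_s())
E
```

```text
pics
scene {'fx': 498.52087632465395, 'fy': 498.52087632465395, 'cx': 321.1523265039868, 'cy': 191.22282807591554, 'k1': -0.09075016868516243, 'eye': array([1.03247169, 0.66133664, 1.05959655]), 'attitude': array([0.24377234, 0.10098515, 0.36069955, 0.89457972])} 0.0040703125
top {'fx': 457.17809556366547, 'fy': 457.17809556366547, 'cx': 316.79815516007807, 'cy': 195.9348481777016, 'k1': -0.1216510313509558, 'eye': array([ 0.41473833, -0.11743322,  1.44764299]), 'attitude': array([ 0.71533813,  0.04252808, -0.03751591, -0.69647346])} 0.00388671875
0.1
```

View pics/scene0.png

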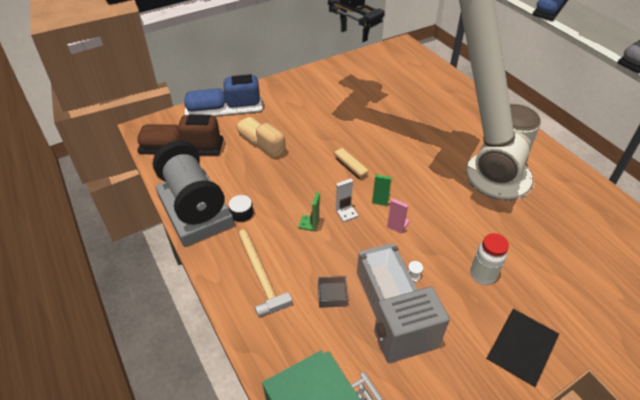

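View pics/top0.png

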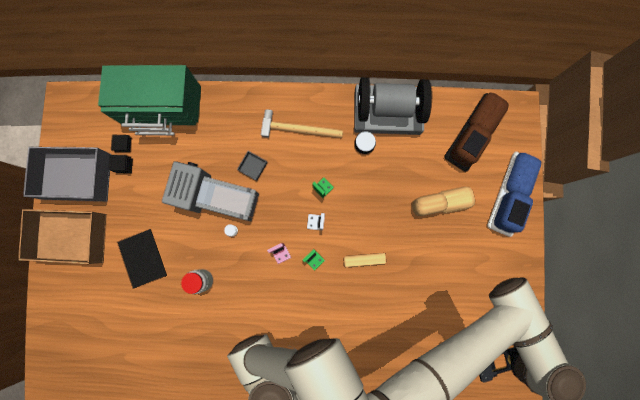

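In the scene view, the L-shaped things are grey/aluminium (346,200), green (312,213), green (382,190) and pink (398,213). The grey one fits the description, and I'll check it in a crop. The cabinet is at (400,300), with its doorway facing the jig.

```bash
cat > h.py <<'E'
import numpy as np, cv2
from scipy.spatial.transform import Rotation as R
def rot(q): return R.from_quat([q[1],q[2],q[3],q[0]])
def quat(M):
    q=R.from_matrix(M).as_quat(); return [q[3],q[0],q[1],q[2]]
def slopes(c,uv):
    K=np.array([[c['fx'],0,c['cx']],[0,c['fy'],c['cy']],[0,0,1.]])
    p=cv2.undistortPoints(np.array(uv,float).reshape(-1,1,2),K,np.array([c['k1'],0,0,0.]))
    return p.reshape(-1,2)
def ray(c,uv):
    s=slopes(c,uv); d=np.c_[s[:,0],-s[:,1],-np.ones(len(s))]
    return rot(c['attitude']).apply(d)
def onplane(c,uv,z):
    d=ray(c,uv); e=np.array(c['eye']); t=(z-e[2])/d[:,2]; return e+d*t[:,None]
def depthpts(c,uv,dep):
    d=ray(c,uv); return np.array(c['eye'])+d*np.asarray(dep).reshape(-1,1)
def proj(c,P):
    K=np.array([[c['fx'],0,c['cx']],[0,c['fy'],c['cy']],[0,0,1.]])
    q=rot(c['attitude']).inv().apply(np.atleast_2d(P)-np.array(c['eye'])); q=q*[1,-1,-1]
    return cv2.projectPoints(q,np.zeros(3),np.zeros(3),K,np.array([c['k1'],0,0,0.]))[0].reshape(-1,2)
E
python3 - <<'E'
from bench import *
from h import *
s,ds=camera("scene"); t,dt=camera("top")
np.savez("f0.npz",s=s,ds=ds,t=t,dt=dt)
a=cv2.resize(s[160:370,290:460],None,fx=4,fy=4,interpolation=cv2.INTER_CUBIC)[:600]
cv2.imwrite("pics/c1.png",cv2.resize(s[165:315,290:450],None,fx=4,fy=4,interpolation=cv2.INTER_CUBIC)[:600])
cv2.imwrite("pics/c2.png",cv2.resize(t[150:280,155:345],None,fx=4,fy=4,interpolation=cv2.INTER_CUBIC))
c=calibration("top")
print(onplane(c,[[316,222],[0,200],[320,0]],0).round(3))
E
```

```text
[[ 0.496 -0.105  0.   ]
 [ 0.537  0.98   0.   ]
 [ 1.257 -0.098  0.   ]]
```

View pics/c1.png

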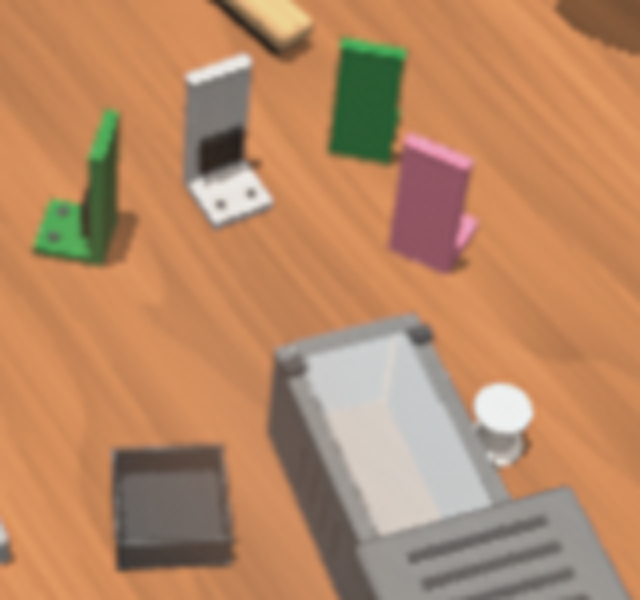

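View pics/c2.png

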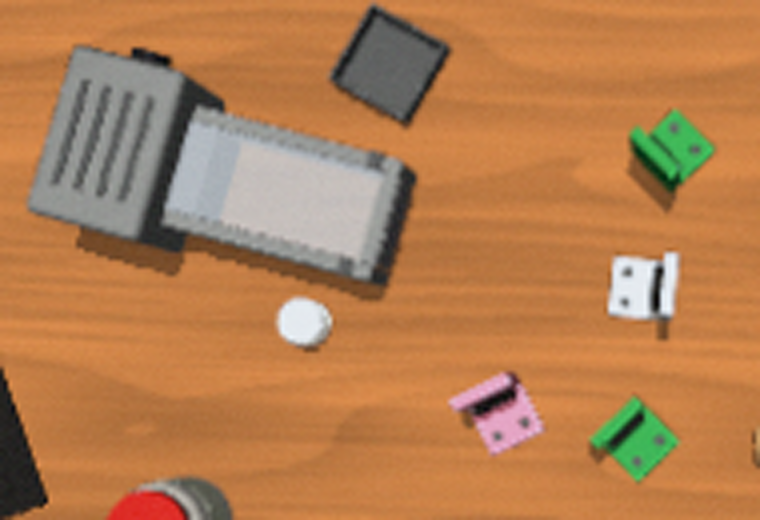

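The crop confirms that the silver jig at scene (346,200), top (316,222), has the black heel and is aluminium. The green and pink ones are decoys. The cabinet doorway is at about top (254,207). Next I measure both with rays and depth.

Run:
```python
from bench import *
from h import *
f=np.load("f0.npz")
v,u=np.mgrid[0:400,0:640]; uv=np.c_[u.ravel(),v.ravel()]
for n,im,d in(("scene",f['s'],f['ds']),("top",f['t'],f['dt'])):
    c=calibration(n); P=depthpts(c,uv,d.ravel()).reshape(400,640,3)
    np.save(n+"P.npy",P)
    sat=cv2.cvtColor(im,cv2.COLOR_BGR2HSV)[...,1]
    m=(abs(P[...,0]-.5)<.07)&(abs(P[...,1]+.11)<.07)&(sat<70)
    for lo,hi in((.003,.02),(.098,.12)):
        k=m&(P[...,2]>lo)&(P[...,2]<hi); q=P[k]
        if len(q)>3:
            r=cv2.minAreaRect(q[:,:2].astype(np.float32)*1000)
            print(n,"jig",lo,len(q),q.mean(0).round(4),q[:,2].min().round(3),q[:,2].max().round(3),r, (cv2.boxPoints(r)/1000).round(4).tolist())
    m=(abs(P[...,0]-.55)<.12)&(P[...,1]>-.05)&(P[...,1]<.35)&(sat<70)
    for lo,hi in((.08,.1),(.125,.145)):
        k=m&(P[...,2]>lo)&(P[...,2]<hi); q=P[k]
        r=cv2.minAreaRect(q[:,:2].astype(np.float32)*1000)
        print(n,"cab",lo,len(q),q.mean(0).round(4),r,(cv2.boxPoints(r)/1000).round(4).tolist())
    b=(P[...,2]<.01)&(P[...,2]>-.01)&(abs(P[...,0]-.5)<.2)&(abs(P[...,1])<.2); print("bench z",np.median(P[b][:,2]))
```

```text
scene jig 0.003 218 [ 0.494  -0.0979  0.011 ] 0.003 0.019 ((490.81158447265625, -99.39347076416016), (48.26275634765625, 51.65726089477539), 85.3650894165039) [[0.46309998631477356, -0.12139999866485596], [0.5145999789237976, -0.12549999356269836], [0.5184999704360962, -0.07739999890327454], [0.46700000762939453, -0.07329999655485153]]
scene jig 0.098 89 [ 0.4922 -0.1202  0.108 ] 0.098 0.117 ((491.7261962890625, -121.70623016357422), (13.775206565856934, 44.969356536865234), 86.71755981445312) [[0.46889999508857727, -0.12729999423027039], [0.5138000249862671, -0.1298999935388565], [0.5145999789237976, -0.1160999983549118], [0.46970000863075256, -0.11349999904632568]]
scene cab 0.08 2329 [0.5609 0.1818 0.0909] ((572.9196166992188, 211.81240844726562), (257.2115783691406, 135.92327880859375), 77.28006744384766) [[0.478300005197525, 0.10130000114440918], [0.6108999848365784, 0.0714000016450882], [0.6675000190734863, 0.322299987077713], [0.5349000096321106, 0.3522000014781952]]
scene cab 0.125 2342 [0.5876 0.2966 0.1361] ((584.1692504882812, 293.8471374511719), (90.4527359008789, 130.743
[... 850 characters left out ...]
6], [0.516700029373169, -0.11670000106096268]]
top cab 0.08 1727 [0.5575 0.1736 0.0902] ((576.1210327148438, 190.8339080810547), (214.9910125732422, 139.3529052734375), 82.42353820800781) [[0.492900013923645, 0.09350000321865082], [0.6309999823570251, 0.07509999722242355], [0.6593999862670898, 0.2881999909877777], [0.5212000012397766, 0.30660000443458557]]
top cab 0.125 1262 [0.5854 0.292  0.1356] ((586.2591552734375, 293.7621765136719), (90.36813354492188, 128.03244018554688), 76.61380004882812) [[0.5134999752044678, 0.26460000872612], [0.6381000280380249, 0.23499999940395355], [0.6589999794960022, 0.3228999972343445], [0.5343999862670898, 0.35249999165534973]]
bench z 0.0005914248031604341
```

Run:
```python
from bench import *
from h import *
f=np.load("f0.npz")
for n,im,box in(("scene",f['s'],(325,170,375,230)),("top",f['t'],(298,205,335,240))):
    c=calibration(n); P=np.load(n+"P.npy"); hsv=cv2.cvtColor(im,cv2.COLOR_BGR2HSV)
    x0,y0,x1,y1=box
    sub=(hsv[...,1]<60)&(hsv[...,2]>(190 if n=="scene" else 195)); m=np.zeros_like(sub); m[y0:y1,x0:x1]=sub[y0:y1,x0:x1]
    nc,lab,st,ce=cv2.connectedComponentsWithStats(m.astype(np.uint8))
    for i in range(1,nc):
        if st[i,4]<20: continue
        vv,uu=np.nonzero(lab==i); zz=np.median(P[lab==i][:,2])
        zp=.11 if zz>.06 else .01
        q=onplane(c,np.c_[uu,vv],zp); r=cv2.minAreaRect((q[:,:2]*1000).astype(np.float32))
        print(n,st[i],"z",zz.round(3),"plane",zp,[np.round(x,1) for x in r])
    # cabinet wall tops
    m=(abs(P[...,0]-.55)<.12)&(P[...,1]>0.05)&(P[...,1]<.23)&(hsv[...,1]<70)&(P[...,2]>.082)&(P[...,2]<.1)
    q=P[m]; ax=np.array([.234,.972,0]);lat=np.array([.972,-.234,0]); o=np.array([.535,.0896,0])
    a=(q-o)@ax; b=(q-o)@lat
    print("cab axial min pct",np.percentile(a,[0,1,3,10]).round(4),"lat",np.percentile(b,[0,1,5,50,95,99,100]).round(4))
    for lo in(0,.03,.06,.09,.12):
        k=(a>lo)&(a<lo+.03); print(lo, k.sum(), np.percentile(b[k],[1,99]).round(4))
    for nm,hh in(("green",(45,75)),("pink",(150,178))):
        k=((hsv[...,0]>hh[0])&(hsv[...,0]<hh[1])&(hsv[...,1]>60)&(P[...,2]>.004)&(P[...,2]<.13)&(abs(P[...,1]+.1)<.2)&(abs(P[...,0]-.5)<.2)).astype(np.uint8)
        nc,lab,st,ce=cv2.connectedComponentsWithStats(k)
        for i in range(1,nc):
            if st[i,4]>30:
                q=P[lab==i]; print(nm,st[i][:4],np.percentile(q,1,0).round(3),np.percentile(q,99,0).round(3))
```

```text
scene [337 179  16   7  47] z 0.111 plane 0.11 [array([ 489.7, -124.6]), array([10.3, 43.7]), np.float64(84.5)]
scene [338 207  20  14 146] z 0.011 plane 0.01 [array([491.4, -98.5]), array([39.1, 45.4]), np.float64(84.9)]
cab axial min pct [-0.0013  0.0015  0.0049  0.0159] lat [-0.0482 -0.0467 -0.0424  0.0009  0.0436  0.0462  0.0474]
0 392 [-0.0461  0.0449]
0.03 393 [-0.0461  0.0448]
0.06 422 [-0.0457  0.0462]
0.09 461 [-0.0476  0.0464]
0.12 307 [-0.0442  0.0463]
green [373 175  18  30] [ 0.376 -0.099  0.009] [ 0.406 -0.068  0.113]
green [299 193  20  37] [ 0.577 -0.153  0.006] [ 0.631 -0.09   0.114]
pink [388 199  21  33] [ 0.366 -0.003  0.008] [0.422 0.035 0.114]
top [320 213   5  16  48] z 0.111 plane 0.11 [array([ 495. , -122.8]), array([10., 44.]), np.float64(85.2)]
top [307 214  12  16 135] z 0.01 plane 0.01 [array([497.3, -92.2]), array([31.6, 46.6]), np.float64(82.1)]
cab axial min pct [0.0001 0.0027 0.0047 0.0151] lat [-0.0442 -0.0429 -0.039   0.0034  0.0439  0.0474  0.0488]
0 296 [-0.0429  0.0472]
0.03 297 [-0.0422  0.0478]
0.06 300 [-0.0431  0.0475]
0.09 299 [-0.0428  0.0464]
0.12 237 [-0.0426  0.0467]
green [313 178  20  20] [ 0.574 -0.149  0.005] [ 0.633 -0.094  0.115]
green [303 250  21  20] [ 0.352 -0.127  0.005] [ 0.408 -0.074  0.114]
pink [268 244  22  20] [ 0.367 -0.021  0.005] [0.423 0.029 0.114]
```

```bash
cat >> h.py <<'E'
UP=np.array([0,0,1.])
O=np.array([.4919,-.1280,0.]); PSI=np.radians(85.)
D=np.array([.5355,.0896,0.]); PC=np.radians(76.5)
CF=np.array([np.cos(PC),np.sin(PC),0]); CL=np.array([np.sin(PC),-np.cos(PC),0])
def tool(psi,ang,sg):
    """ang: angle of tool z from straight down, + = pointing forward along psi"""
    f=np.array([np.cos(psi),np.sin(psi),0]); d=np.sin(ang)*f-np.cos(ang)*UP
    y=sg*np.array([np.sin(psi),-np.cos(psi),0]); return np.c_[np.cross(y,d),y,d]
def rollpose(o,psi,th,phi,sg,yj=.008,zj=.078):
    f=np.array([np.cos(psi),np.sin(psi),0]); y=np.cos(th)*f+np.sin(th)*UP; z=np.cos(th)*UP-np.sin(th)*f
    return o+yj*y+zj*z, quat(tool(psi,th-phi,sg))
E
python3 - <<'E'
from bench import *
from h import *
print(current_tcp_rot(),current_qpos())
for sg in(1,-1):
  for phi in(30,45,55):
    print(sg,phi)
    for th in(0,30,60,90):
        p,q=rollpose(O,PSI,np.radians(th),np.radians(phi),sg); j=inverse_kinematics(p,q); print(th,None if j is None else np.round(j,2))
    p,q=rollpose(O,PSI,0,np.radians(phi),sg); p=p-.1*rot(q).as_matrix()[:,2]; j=inverse_kinematics(p,q);print("pre",None if j is None else np.round(j,2))
  for a in(55,60):
    for t in(-.06,0.035):
        j=inverse_kinematics(D+t*CF+[0,0,.0095],quat(tool(PC,np.radians(a),sg)));print("push",a,t,None if j is None else np.round(j,2))
  for t in(-.1,-.02):
        j=inverse_kinematics(D+t*CF+[0,0,.008],quat(tool(PC,np.radians(45),sg)));print("grippush",t,None if j is None else np.round(j,2))
E
```

```text
[-1.29961310e-04 -1.22530668e-01  9.92464510e-01  6.44012941e-04] [-1.06640960e+00  3.85259320e-01  7.15169216e-03 -2.56359809e-04
 -1.19398090e+00 -2.58613455e-01]
1 30
0 [ 0.31  0.4  -0.73  0.71 -0.79  2.15]
30 [-0.    0.37 -0.46  0.   -0.75  3.05]
60 [-0.39  0.55 -0.13 -0.56 -1.13 -2.53]
90 [-0.63  0.85  0.09 -0.84 -1.56 -2.25]
pre [ 0.43  0.3  -0.57  0.53 -1.04  2.28]
1 45
0 [ 0.38  0.49 -0.77  0.88 -0.96  1.91]
30 [ 0.13  0.36 -0.64  0.42 -0.67  2.58]
60 [-0.24  0.47 -0.28 -0.33 -0.9  -2.78]
90 [-0.54  0.72 -0.01 -0.71 -1.33 -2.33]
pre [ 0.54  0.42 -0.62  0.67 -1.16  2.04]
1 55
0 [ 0.43  0.57 -0.78  0.94 -1.08  1.79]
30 [ 0.19  0.38 -0.74  0.68 -0.7   2.28]
60 [-0.12  0.43 -0.39 -0.13 -0.75 -3.02]
90 [-0.46  0.65 -0.09 -0.62 -1.17 -2.42]
pre [ 0.6   0.52 -0.63  0.73 -1.26  1.91]
push 55 -0.06 [-0.29  0.67 -0.22 -1.12 -1.14 -2.33]
push 55 0.035 [-0.13  0.66 -0.23 -1.22 -1.05 -2.38]
push 60 -0.06 [-0.33  0.71 -0.21 -1.16 -1.22 -2.27]
push 60 0.035 [-0.18  0.7  -0.22 -1.28 -1.13 -2.3 ]
grippush -0.1 [-0.26  0.6  -0.24 -0.97 -1.03 -2.46]
grippush -0.02 [-0.12  0.59 -0.25 -1.04 -0.95
[... 253 characters left out ...]
0.96 -1.23]
30 [ 0.13  0.36 -0.64  0.42 -0.67 -0.57]
60 [-0.24  0.47 -0.28 -0.33 -0.9   0.37]
90 [-0.54  0.72 -0.01 -0.71 -1.33  0.81]
pre [ 0.54  0.42 -0.62  0.67 -1.16 -1.11]
-1 55
0 [ 0.43  0.57 -0.78  0.94 -1.08 -1.35]
30 [ 0.19  0.38 -0.74  0.68 -0.7  -0.86]
60 [-0.12  0.43 -0.39 -0.13 -0.75  0.13]
90 [-0.46  0.65 -0.09 -0.62 -1.17  0.72]
pre [ 0.6   0.52 -0.63  0.73 -1.26 -1.23]
push 55 -0.06 [-0.29  0.67 -0.22 -1.12 -1.14  0.81]
push 55 0.035 [-0.13  0.66 -0.23 -1.22 -1.05  0.76]
push 60 -0.06 [-0.33  0.71 -0.21 -1.16 -1.22  0.87]
push 60 0.035 [-0.18  0.7  -0.22 -1.28 -1.13  0.84]
grippush -0.1 [-0.26  0.6  -0.24 -0.97 -1.03  0.68]
grippush -0.02 [-0.12  0.59 -0.25 -1.04 -0.95  0.62]
```

Run:
```python
from bench import *
from h import *
p=np.array(current_position()); servo_line(p+[0,0,.18],vel=.3)
g,q=rollpose(O,PSI,0,np.radians(45),-1); d=rot(q).as_matrix()[:,2]
movep(g-.1*d+[0,0,.15],q)
servo_line(g-.1*d,vel=.25)
print(current_time_s(),current_position(),g-.1*d,current_ft_force())
s,_=camera("scene");t,_=camera("top")
cv2.imwrite("pics/s1.png",s);cv2.imwrite("pics/t1.png",t)
```

```text
4.1 [ 0.49949777 -0.04955346  0.1494907 ] [ 0.49876009 -0.04958884  0.14871068] [ 0.0347952  -0.22063603 -0.99748019]
```

View pics/s1.png

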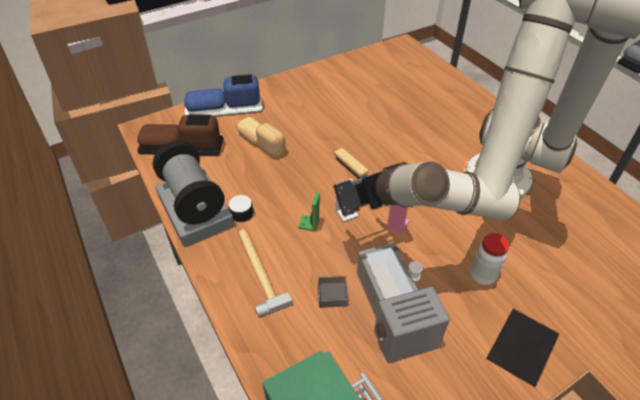

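View pics/t1.png

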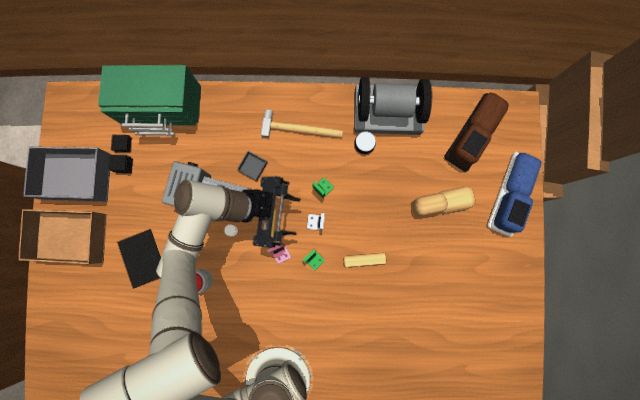

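The gripper is lined up with the jig at top (316,222). Its body at top (272,215) is wide along x, as assumed, and clears the pink decoy at (280,252). I'll advance and grip.

Run:
```python
from bench import *
from h import *
g,q=rollpose(O,PSI,0,np.radians(45),-1)
servo_line(g,q,vel=.1)
print(current_position()-g,current_ft_force())
s,_=camera("scene");t,_=camera("top")
a=cv2.resize(s[150:270,290:450],None,fx=4,fy=4);cv2.imwrite("pics/s2.png",a)
cv2.imwrite("pics/t2.png",cv2.resize(t[150:280,220:400],None,fx=4,fy=4))
f0=np.array(current_ft_force())
gripper_to(0.3,25); hold(.2)
print(current_opening(),current_opening()*87,np.array(current_ft_force())-f0,current_time_s())
s,_=camera("scene");t,_=camera("top")
cv2.imwrite("pics/s3.png",cv2.resize(s[150:270,290:450],None,fx=4,fy=4))
```

```text
[0.00048085 0.00037031 0.00027821] [-0.49618224  0.42213415 -0.6352181 ]
0.518935628606416 45.147399688758185 [-0.07213057 -0.80583745 -0.38514116] 6.4333
```

View pics/s3.png

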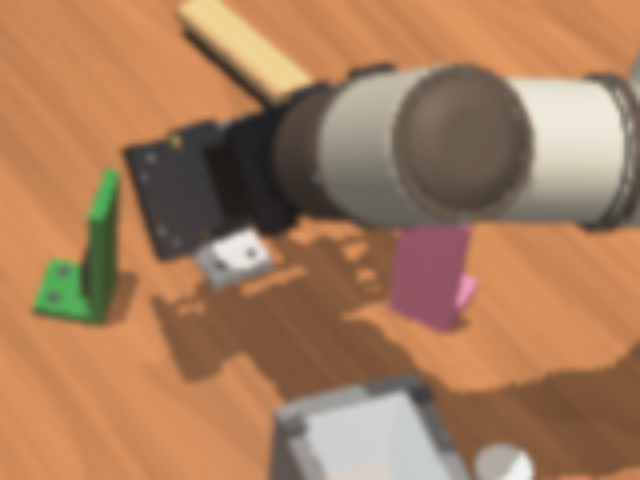

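View pics/t2.png

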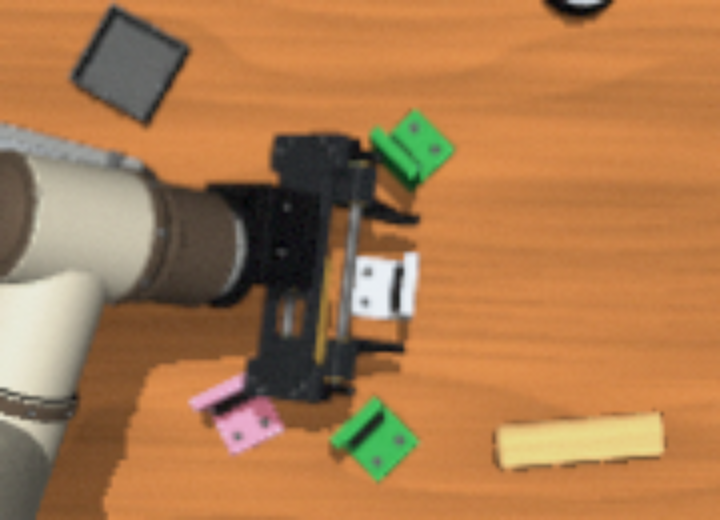

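The jaws closed at 45 mm (the jig is 46 mm wide) with no disturbance. I'll roll in small steps with force feedback.

```bash
cat > roll.py <<'E'
import sys
from bench import *
from h import *
a0,a1,dz=float(sys.argv[1]),float(sys.argv[2]),float(sys.argv[3])
f0=np.array([-.55,-.4,-1.0])
for th in np.arange(a0+3,a1+.1,3):
    p,q=rollpose(O,PSI,np.radians(th),np.radians(45),-1); servo_line(p+[0,0,dz],q,vel=.03)
    F=np.array(current_ft_force())
    print(th,F.round(1),round(dz,4),round(current_opening()*87,1))
    if F[2]>7: dz+=.0008
    if np.linalg.norm(F)>35: print("STOP"); break
hold(.1); print(current_time_s(),np.array(current_ft_force()).round(1),np.array(current_moment()).round(2),dz)
s,_=camera("scene");t,_=camera("top")
n=sys.argv[4]
cv2.imwrite(f"pics/{n}.png",np.vstack([cv2.resize(s[130:230,280:450],None,fx=3.5,fy=3.5)[:300],cv2.resize(t[170:270,250:420],None,fx=3.5,fy=3.5)[:300]]))
E
python3 roll.py 0 30 0 r1
```

```text
3.0 [-0.2  0.5 -2. ] 0.0 44.8
6.0 [ 0.3 -0.9 -0.2] 0.0 45.5
9.0 [-0.  -0.7  1.2] 0.0 45.2
12.0 [-0.4 -0.1  2.7] 0.0 45.0
15.0 [ 0.3 -0.9  3.9] 0.0 45.1
18.0 [-2.  -0.7  5.9] 0.0 44.9
21.0 [-1.2 -1.6  5.7] 0.0 45.2
24.0 [-2.2 -2.3  5.8] 0.0 44.8
27.0 [-1.6 -3.6  7.6] 0.0 45.3
30.0 [-1.7 -2.1  4.2] 0.0008 45.1
9.4583 [-0.5 -3.   5.4] [-0.71  0.42 -0.03] 0.0008
```

View pics/r1.png

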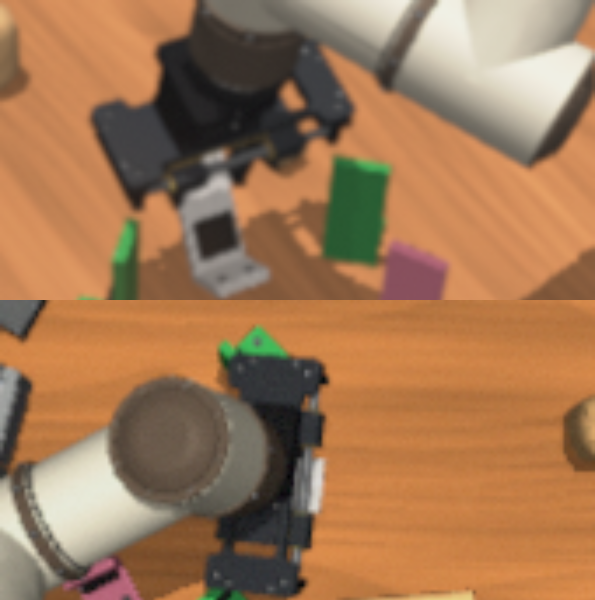

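The jig is leaning back in the grip with its corner on the bench (crop 215,230), and nothing nearby has been touched. I'll continue.

```bash
python3 roll.py 30 69 0.0008 r2
```

```text
33.0 [-0.6 -2.5  4.2] 0.0008 45.2
36.0 [-0.9 -2.   2.4] 0.0008 44.8
39.0 [ 1.3  0.2 -0.4] 0.0008 45.1
42.0 [ 0.9  0.1 -0.2] 0.0008 45.2
45.0 [ 0.1 -0.2 -0.5] 0.0008 45.2
48.0 [-0.2 -0.3 -0.3] 0.0008 45.5
51.0 [ 0.6  0.5 -0.3] 0.0008 45.0
54.0 [-0.2  0.5 -0.9] 0.0008 45.0
57.0 [-0.9  0.3 -1.3] 0.0008 45.0
60.0 [ 0.9 -0.  -1.3] 0.0008 45.2
63.0 [-0.6  0.2  0. ] 0.0008 45.4
66.0 [-0.3 -0.1 -0.4] 0.0008 45.1
69.0 [ 0.6 -0.6 -1.2] 0.0008 44.8
13.3417 [-0.6 -1.  -0.5] [-1.04  0.18  0.02] 0.0008
```

View pics/r2.png

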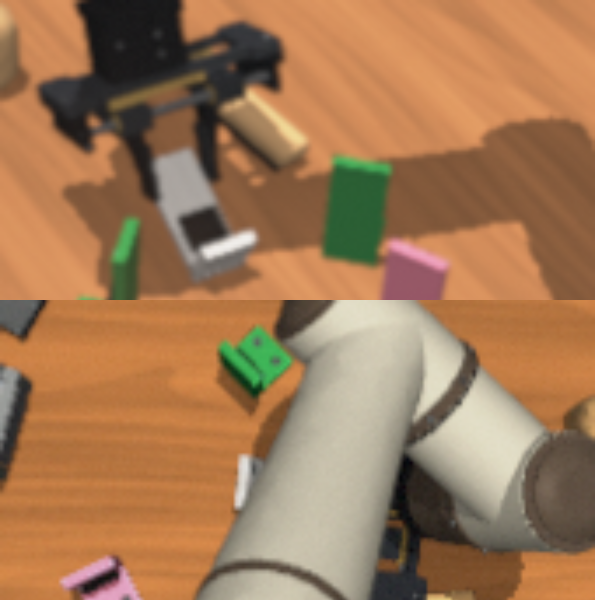

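The jig is at about 69°, carried softly. The brush would be close under the gripper body at 45° tool tilt, so I'll end steeper, at about 35°, and let the jig pivot slightly in the pads for the last bit.

```bash
sed -e 's/np.radians(45),-1); servo/np.radians(45+10*(th-69)\/21),-1); dz=.0008*(90-th)\/21; servo/' -e 's/    if F\[2\]>7.*//' roll.py > roll2.py; python3 roll2.py 69 90 0.0008 r3
```

```text
72.0 [ 0.4  0.8 -1. ] 0.0007 44.9
75.0 [ 0.7  0.1 -0.8] 0.0006 45.1
78.0 [ 0.6  0.1 -0.7] 0.0005 45.0
81.0 [0.2 0.6 0.1] 0.0003 44.9
84.0 [ 0.5 -0.7  0. ] 0.0002 45.2
87.0 [ 0.8 -0.   0.2] 0.0001 45.3
90.0 [0.9 1.  2.3] 0.0 45.0
15.5833 [0.6 0.6 2.1] [-0.54  0.08 -0.01] 0.0
```

View pics/r3.png

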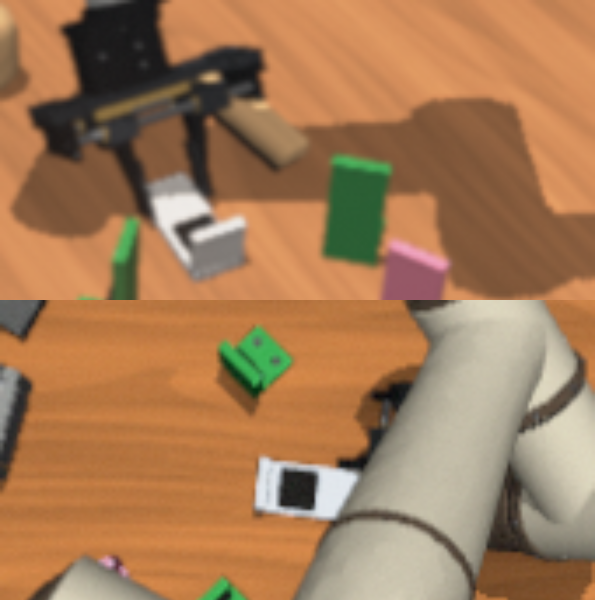

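```bash
cat > jm.py <<'E'
from bench import *
from h import *
def jigpts(n="scene",yr=(-.3,.3)):
    im,d=camera(n); c=calibration(n); v,u=np.mgrid[0:400,0:640]
    P=depthpts(c,np.c_[u.ravel(),v.ravel()],d.ravel()).reshape(400,640,3)
    return im,P,cv2.cvtColor(im,cv2.COLOR_BGR2HSV)
E
python3 - <<'E'
from jm import *
for n in("scene","top"):
    im,P,h=jigpts(n)
    m=(h[...,1]<60)&(h[...,2]>150)&(abs(P[...,0]-.49)<.06)&(P[...,1]>-.26)&(P[...,1]<-.08)&(P[...,2]>.003)
    q=P[m]; print(n,len(q))
    for y in np.arange(-.25,-.1,.015):
        k=(q[:,1]>y)&(q[:,1]<y+.015)
        if k.sum()>5: print(round(y,3),k.sum(),np.percentile(q[k][:,2],[5,50,95]).round(4),np.percentile(q[k][:,0],[2,98]).round(4))
E
```

```text
scene 2013
-0.25 246 [0.4057 0.4476 0.5046] [0.455  0.5489]
-0.235 421 [0.0118 0.4476 0.5212] [0.4458 0.5461]
-0.22 420 [0.0099 0.47   0.5416] [0.4337 0.5229]
-0.205 410 [0.0106 0.4892 0.5453] [0.4327 0.5029]
-0.19 269 [0.0108 0.5053 0.5444] [0.4317 0.5067]
-0.175 92 [0.0076 0.5205 0.5368] [0.4303 0.5096]
-0.16 13 [0.0043 0.0111 0.0151] [0.5045 0.5114]
-0.145 32 [0.0138 0.0499 0.0527] [0.4699 0.5126]
-0.13 21 [0.0487 0.0503 0.0524] [0.4701 0.5107]
top 1540
-0.25 331 [0.4246 0.4854 0.521 ] [0.4357 0.5466]
-0.235 286 [0.4387 0.4956 0.5369] [0.4325 0.5355]
-0.22 249 [0.0098 0.5096 0.5474] [0.4307 0.5081]
-0.205 204 [0.0075 0.5159 0.552 ] [0.4302 0.5077]
-0.19 129 [0.0081 0.5165 0.5484] [0.4318 0.5133]
-0.175 29 [0.0076 0.0168 0.541 ] [0.4317 0.5132]
-0.16 28 [0.0056 0.0109 0.0209] [0.4715 0.516 ]
-0.145 61 [0.0066 0.013  0.0525] [0.4717 0.5155]
-0.13 23 [0.0448 0.0491 0.0553] [0.4741 0.5141]
```

The leg's top is at 10–11 mm along its whole length and the short leg's top is at 50 mm, so the jig lies flat. I'll release, back off along the tool axis and re-measure.

Run:
```python
from jm import *
gripper_to(.85); hold(.15)
p=np.array(current_position()); d=rot(current_tcp_rot()).as_matrix()[:,2]
servo_line(p-.03*d,vel=.1); servo_line(p-.03*d+[0,-.03,.15],vel=.25)
res=[]
for n in("scene","top"):
    im,P,h=jigpts(n)
    cv2.imwrite(f"pics/{n}4.png",im)
    np.savez(n+"4.npz",im=im,P=P)
    m=(h[...,1]<70)&(h[...,2]>120)&(abs(P[...,0]-.49)<.06)&(P[...,1]>-.27)&(P[...,1]<-.08)&(P[...,2]>.004)&(P[...,2]<.06)
    for lo,hi in((.004,.015),(.004,.06),(.045,.058)):
        q=P[m&(P[...,2]>lo)&(P[...,2]<hi)]
        if len(q)>10: r=cv2.minAreaRect((q[:,:2]*1000).astype(np.float32)); print(n,lo,len(q),[np.round(x,1) for x in r])
print(current_time_s())
```

```text
scene 0.004 264 [array([ 486.5, -180.9]), array([114.9,  49.9]), np.float64(82.6)]
scene 0.004 465 [array([ 486.3, -180.2]), array([116. ,  49.9]), np.float64(82.9)]
scene 0.045 65 [array([ 490.6, -131.2]), array([14.2, 46.8]), np.float64(89.8)]
top 0.004 308 [array([ 490.2, -185.3]), array([99.2, 47.1]), np.float64(84.7)]
top 0.004 394 [array([ 490.7, -180.3]), array([109.3,  47.1]), np.float64(84.7)]
top 0.045 43 [array([ 494., -131.]), array([42.8,  9.1]), np.float64(1.0)]
18.0333
```

View pics/scene4.png

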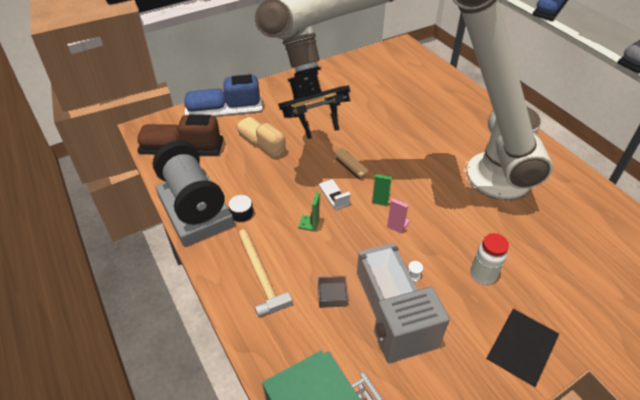

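View pics/top4.png

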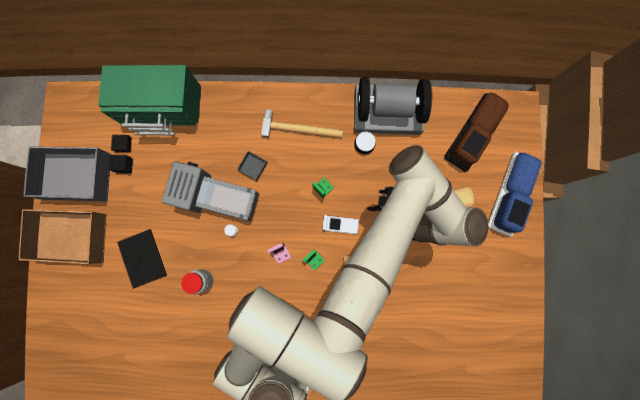

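The jig lies flat, heel up, at scene (335,193), top (341,225), and nothing else has moved. The two green decoys leave a corridor of about 166 mm, narrower than the 190 mm gripper body. I'll turn the gripper 90° and drag the jig by its short leg first. Before that I need the decoys' positions in cabinet coordinates.

Run:
```python
from bench import *
from h import *
for n in("scene","top"):
    z=np.load(n+"4.npz"); P=z['P']; hsv=cv2.cvtColor(z['im'],cv2.COLOR_BGR2HSV)
    for nm,hh in(("green",(45,75)),("pink",(150,178))):
        k=((hsv[...,0]>hh[0])&(hsv[...,0]<hh[1])&(hsv[...,1]>60)&(P[...,2]>.02)&(P[...,2]<.13)&(abs(P[...,1]+.1)<.2)&(abs(P[...,0]-.5)<.2)).astype(np.uint8)
        nc,lab,st,ce=cv2.connectedComponentsWithStats(k)
        for i in range(1,nc):
            if st[i,4]>30:
                q=P[lab==i]; a=(q-D)@CF; b=(q-D)@CL
                print(n,nm,"axial",np.percentile(a,[1,99]).round(3),"lat",np.percentile(b,[1,99]).round(3), "axial at inner lat", a[np.argsort(-b if nm=="pink" or b.mean()<0 else b)[:5]].round(3))
    # flap/spool in cab coords
def T(sg,psi,t,lat,ax,zz,roll):
    M=tool(psi,np.radians(t),sg); 
    if roll: M=M@R.from_euler('z',roll,degrees=True).as_matrix()
    return D+ax*CF+lat*CL+[0,0,zz],quat(M)
for sg in(1,-1):
  for rl in(90,-90):
    for ax,t in((-.21,0),(-.03,0),(-.14,27),(-.025,27)):
        p,q=T(sg,PC,t,0,ax,.026,rl); j=inverse_kinematics(p,q); print(sg,rl,ax,t,None if j is None else np.round(j,2))
print(current_qpos().round(2))
```

```text
scene green axial [-0.215 -0.19 ] lat [-0.118 -0.082] axial at inner lat [-0.211 -0.211 -0.214 -0.208 -0.211]
scene green axial [-0.199 -0.158] lat [0.087 0.116] axial at inner lat [-0.2   -0.196 -0.193 -0.197 -0.195]
scene pink axial [-0.119 -0.084] lat [-0.12  -0.089] axial at inner lat [-0.113 -0.112 -0.115 -0.112 -0.117]
top green axial [-0.2   -0.163] lat [0.088 0.116] axial at inner lat [-0.196 -0.196 -0.196 -0.192 -0.195]
top green axial [-0.221 -0.192] lat [-0.117 -0.08 ] axial at inner lat [-0.216 -0.213 -0.21  -0.217 -0.214]
top pink axial [-0.122 -0.088] lat [-0.119 -0.087] axial at inner lat [-0.119 -0.116 -0.113 -0.122 -0.11 ]
1 90 -0.21 0 [ 0.09  0.42 -0.54  0.   -0.62  1.24]
1 90 -0.03 0 [ 0.42  0.46 -0.46  0.   -0.66  0.92]
1 90 -0.14 27 [-0.11  0.47 -0.31 -0.65 -0.84  1.9 ]
1 90 -0.025 27 [ 0.11  0.47 -0.31 -0.68 -0.75  1.72]
1 -90 -0.21 0 [ 0.09  0.42 -0.54 -0.   -0.62 -1.9 ]
1 -90 -0.03 0 [ 0.42  0.46 -0.46 -0.   -0.66 -2.23]
1 -90 -0.14 27 [-0.11  0.47 -0.31 -0.65 -0.84 -1.24]
1 -90 -0.025 27 [ 0.11  0.47 -0.31 -0.68 -0.75 -1.42]
-1 90 -0.21 0 [ 0.09  0.42 -0.54 -0.   -0.62 -1.9 ]
-1 90 -0.03 0 [ 0.42  0.46 -0.46 -0.   -0.66 -2.23]
-1 90 -0.14 27 [-0.11  0.47 -0.31 -0.65 -0.84 -1.24]
-1 90 -0.025 27 [ 0.11  0.47 -0.31 -0.68 -0.75 -1.42]
-1 -90 -0.21 0 [ 0.09  0.42 -0.54  0.   -0.62  1.24]
-1 -90 -0.03 0 [ 0.42  0.46 -0.46  0.   -0.66  0.92]
-1 -90 -0.14 27 [-0.11  0.47 -0.31 -0.65 -0.84  1.9 ]
-1 -90 -0.025 27 [ 0.11  0.47 -0.31 -0.68 -0.75  1.72]
[-0.52  0.47  0.1  -0.55 -1.5   0.56]
```

```bash
cat >> h.py <<'E'
def narrow(psi,t,sg=1): return quat(tool(psi,np.radians(t),sg)@R.from_euler('z',90,degrees=True).as_matrix())
E
python3 - <<'E'
from jm import *
psi=np.radians(84.5); C=np.array([.494,-.125,0]); f=np.array([np.cos(psi),np.sin(psi),0])
q=narrow(psi,0)
gripper_to(.4)
g=C-.005*f+[0,0,.030]
movep(g+[0,0,.17],q); servo_line(g+[0,0,.045],vel=.25); servo_line(g,vel=.1)
print(np.array(current_position())-g,current_ft_force().round(1))
gripper_to(0,30); hold(.15); print(current_opening()*87,current_ft_force().round(1),current_time_s())
s,_=camera("scene");cv2.imwrite("pics/s5.png",cv2.resize(s[140:260,280:440],None,fx=4,fy=4))
E
```

```text
[ 8.99845531e-04 -4.45618917e-05  9.06921711e-04] [ 0.2 -0.  -0.9]
9.431212315601467 [-1.2 -1.6  4.1] 21.75
```

View pics/s5.png

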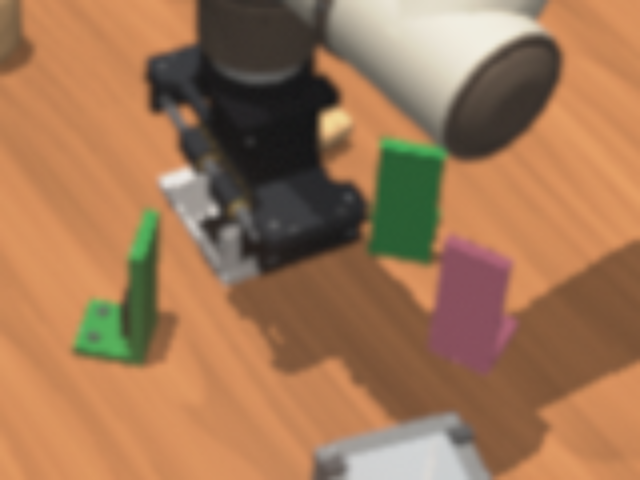

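The jaws hold the short leg (9.4 mm, scene crop 230,245) and the body fits between the decoys. Next I drag it to the doorway, aligned with the cabinet.

Run:
```python
from jm import *
q=narrow(PC,0)
z=np.array(current_position())[2]
for ax in(-.17,-.12,-.07,-.024):
    w=.0098*max(0,(-.12-ax)/.0984) ; psi=PC+np.radians(8)*max(0,(-.12-ax)/.0984)
    servo_line(D+(ax-.005)*CF+w*CL+[0,0,z],narrow(psi,0),vel=.07)
    print(ax,current_ft_force().round(1),round(current_opening()*87,1))
gripper_to(.35); hold(.15)
p=np.array(current_position()); servo_line(p+[0,0,.06],vel=.15)
servo_line(p+[0,0,.06]-.14*CF+[0,0,.06],vel=.3)
print(current_time_s())
for n in("scene","top"):
    im,P,h=jigpts(n)
    cv2.imwrite(f"pics/{n}6.png",cv2.resize(im[130:330,260:460] if n=="scene" else im[150:270,150:350],None,fx=3,fy=3))
    a=(P-D)@CF;b=(P-D)@CL
    m=(h[...,1]<70)&(h[...,2]>120)&(abs(b)<.05)&(a>-.16)&(a<-.005)&(P[...,2]>.005)&(P[...,2]<.056)
    q=np.c_[a[m],b[m]]*1000; r=cv2.minAreaRect(q.astype(np.float32)); print(n,len(q),np.percentile(q,[1,99],0).round(1).tolist(),[np.round(x,1) for x in r])
```

```text
-0.17 [1.1 2.2 4. ] 9.8
-0.12 [-1.7  2.3  4.6] 10.0
-0.07 [0.4 2.  2.4] 9.7
-0.024 [-0.1  2.4  1.8] 9.8
27.225
scene 336 [[-131.7, -26.6], [-28.4, 19.5]] [array([-80.3,  -4. ]), array([107.1,  47.7]), np.float64(0.3)]Traceback (most recent call last):
  File "<stdin>", line 17, in <module>
    return _quantile_unchecked(
        a, q, axis, out, overwrite_input, method, keepdims, weights)
    return _ureduce(a,
                    func=_quantile_ureduce_func,
    ...<5 lines>...
                    overwrite_input=overwrite_input,
                    method=method)
    r = func(a, **kwargs)
    result = _quantile(arr,
                       quantiles=q,
    ...<2 lines>...
                       out=out,
                       weights=wgt)
    slices_having_nans = np.isnan(arr[-1, ...])
                                  ~~~^^^^^^^^^
IndexError: index -1 is out of bounds for axis 0 with size 0
```

View pics/scene6.png

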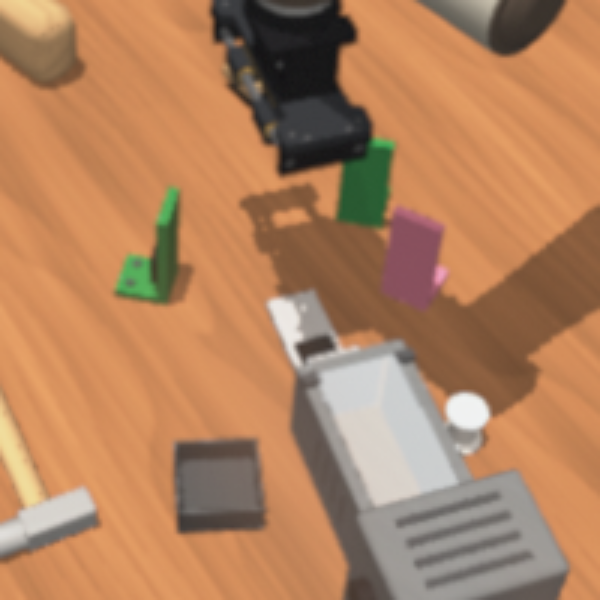

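View pics/top6.png

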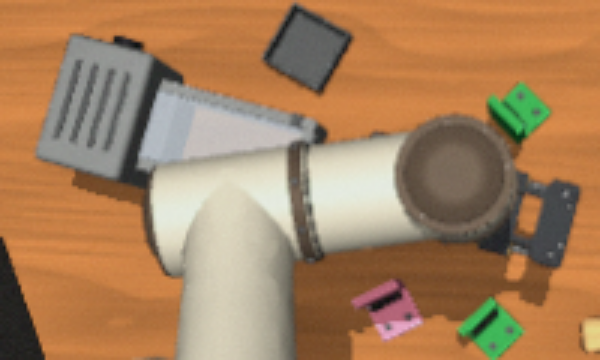

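The jig is aligned: lateral about −4 mm, yaw 0.3°, corner about 25 mm in front of the door. Next I push the tail with the back of the front finger, gripper still narrow, open and vertical.

Run:
```python
from jm import *
q=narrow(PC,0)
gripper_to(1.0,60); 
L=-.002
servo_line(D-.207*CF+L*CL+[0,0,.12],q,vel=.25)
servo_line(D-.207*CF+L*CL+[0,0,.005],q,vel=.15)
print(current_ft_force().round(1),current_opening())
for ax in(-.195,-.18,-.16,-.14,-.12,-.102):
    servo_line(D+ax*CF+L*CL+[0,0,.005],q,vel=.05); print(ax,current_ft_force().round(1),round(current_opening(),3))
hold(.1)
s,P,h=jigpts("scene"); cv2.imwrite("pics/s7.png",cv2.resize(s[170:330,290:450],None,fx=3.7,fy=3.7))
a=(P-D)@CF;b=(P-D)@CL
m=(h[...,1]<70)&(h[...,2]>120)&(abs(b)<.04)&(a>-.16)&(a<-.005)&(P[...,2]>.005)&(P[...,2]<.016)
x=np.c_[a[m],b[m]]*1000; print(len(x),np.percentile(x,[1,99],0).round(1).tolist()); print(current_time_s())
```

```text
[0.7 0.4 0.4] 0.9998119277157123
-0.195 [0.4 0.  0.4] 1.002
-0.18 [-0.2 -0.   0. ] 0.999
-0.16 [0.5 0.  0.4] 1.004
-0.14 [-0.3 -0.  -1.4] 0.997
-0.12 [ 0.1 -0.3 -0.2] 0.997
-0.102 [0.7 0.7 0.5] 0.995
1 [[-55.3, 5.9], [-55.3, 5.9]]
32.8583
```

View pics/s7.png

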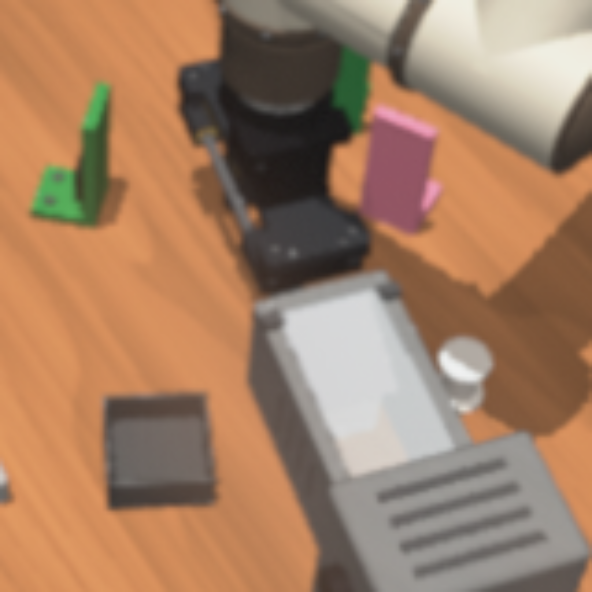

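Through the clear roof, the flap is seen swung inward (light panel at crop 350,350), so the jig has entered. I'll back off and check.

Run:
```python
from jm import *
p=np.array(current_position())
servo_line(p-.015*CF,vel=.1); servo_line(p-.05*CF+[0,0,.16],vel=.25); gripper_to(0.0,20)
servo_line(p-.1*CF+[0,0,.16],vel=.3)
print(current_time_s())
s,P,h=jigpts("scene"); cv2.imwrite("pics/s8.png",cv2.resize(s[170:330,290:450],None,fx=3.7,fy=3.7))
a=(P-D)@CF;b=(P-D)@CL
m=(h[...,1]<70)&(h[...,2]>100)&(abs(b)<.04)&(a>-.16)&(a<-.003)&(P[...,2]>.004)&(P[...,2]<.02)
x=np.c_[a[m],b[m]]*1000; print(len(x),np.percentile(x,[1,99],0).round(1).tolist())
```

```text
35.8083
1 [[-59.1, 6.7], [-59.1, 6.7]]
```

View pics/s8.png

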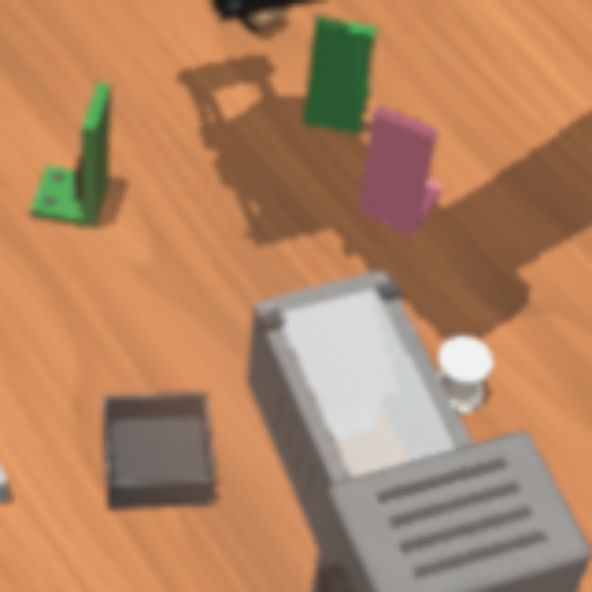

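Run:
```python
from jm import *
s,P,h=jigpts("top"); cv2.imwrite("pics/t8.png",cv2.resize(s[130:280,150:350],None,fx=4,fy=4))
a=(P-D)@CF;b=(P-D)@CL
m=(h[...,1]<70)&(h[...,2]>100)&(abs(b)<.04)&(a>-.16)&(a<-.003)&(P[...,2]>.004)&(P[...,2]<.02)
x=np.c_[a[m],b[m]]*1000; print(len(x),np.percentile(x,[1,99],0).round(1).tolist() if len(x) else 0)
```

```text
0 0
```

View pics/t8.png

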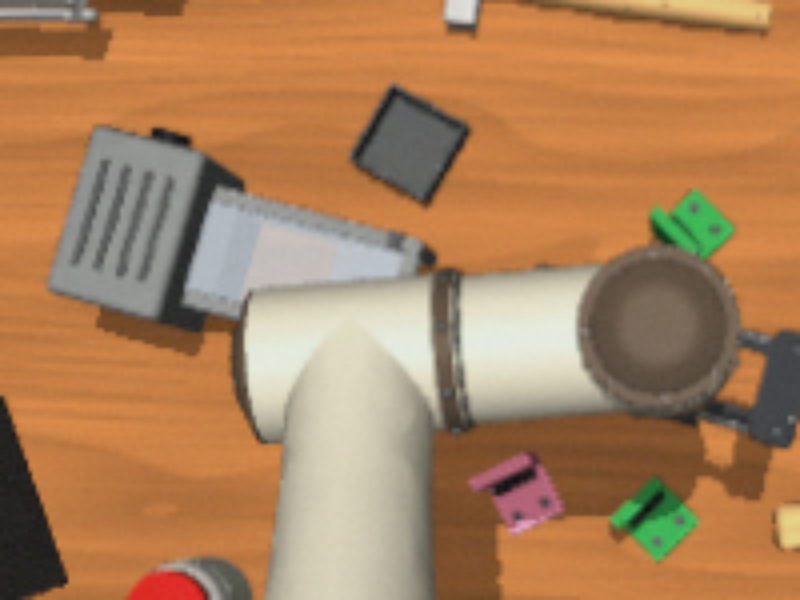

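Run:
```python
from jm import *
q=quat(tool(PC,np.radians(20),-1))
movep(D-.085*CF+.012*CL+[0,0,.22],q)
print(current_time_s(),current_qpos().round(2))
s,P,h=jigpts("top"); cv2.imwrite("pics/t9.png",cv2.resize(s[150:270,170:330],None,fx=4,fy=4))
s,P,h=jigpts("scene"); cv2.imwrite("pics/s9.png",cv2.resize(s[150:300,300:460],None,fx=4,fy=4))
```

```text
37.1833 [ 0.1   0.21 -0.16 -0.37 -1.11 -0.19]
```

View pics/t9.png

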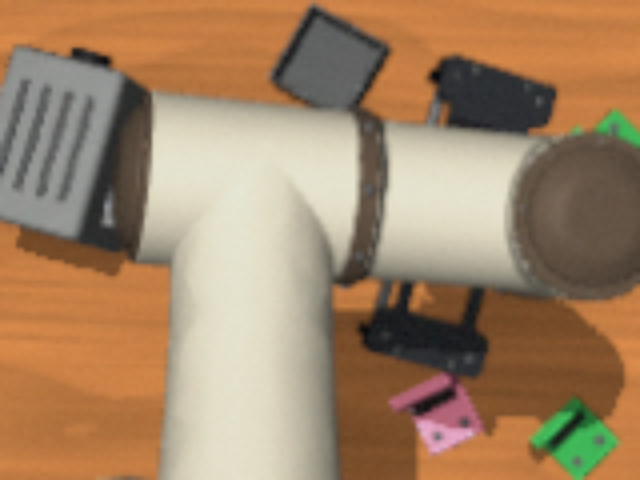

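View pics/s9.png

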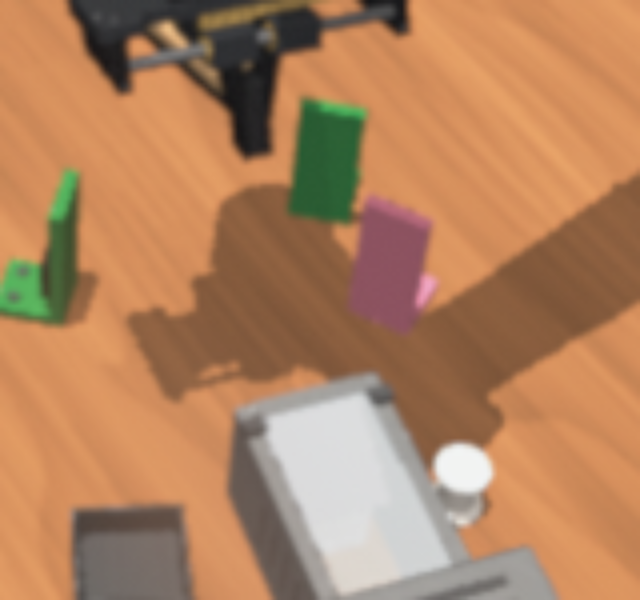

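The flap is still held open by the jig and the shut fingers are ready. I'll descend behind the tail and do the middle push, with the tool 20° off vertical.

Run:
```python
from jm import *
q=quat(tool(PC,np.radians(20),-1)); L=.010; z=.0058
servo_line(D-.085*CF+L*CL+[0,0,.08],q,vel=.2)
servo_line(D-.085*CF+L*CL+[0,0,z],q,vel=.1)
print(current_ft_force().round(1),current_time_s(),current_position()[2])
for ax in(-.07,-.06,-.05,-.04,-.03,-.023):
    servo_line(D+ax*CF+L*CL+[0,0,z],q,vel=.05); print(ax,current_ft_force().round(1))
s,P,h=jigpts("scene"); cv2.imwrite("pics/s10.png",cv2.resize(s[170:320,300:460],None,fx=4,fy=4)); print(current_time_s())
```

```text
[0.7 0.4 0.8] 39.025 0.006196795257113322
-0.07 [ 0.2 -0.1  0.1]
-0.06 [ 0.6  0.1 -0.9]
-0.05 [ 0.5 -0.7  0.2]
-0.04 [ 0.2  0.4 -0.1]
-0.03 [-0.1 -0.6 -0.4]
-0.023 [ 1.  -0.5 -0.7]
41.2167
```

View pics/s10.png

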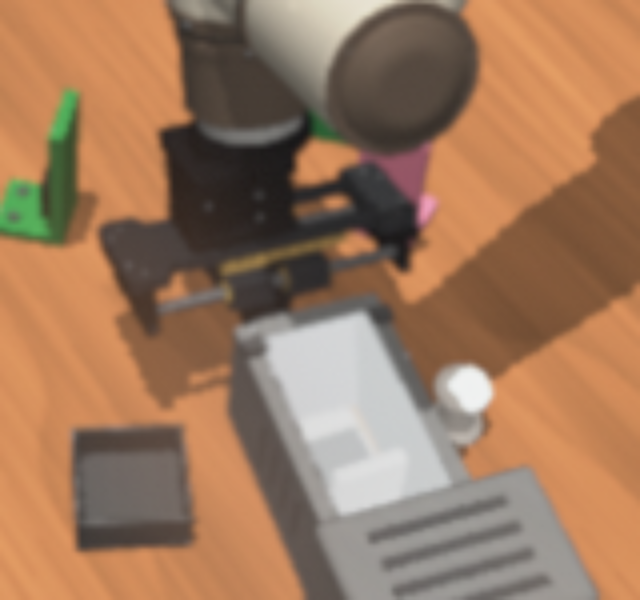

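Run:
```python
from bench import *
from h import *
c=calibration("scene")
for u,v in((335,470),(405,452),(370,462)):
    p=onplane(c,[[300+u/4,170+v/4]],.05)[0]; print(p.round(3),((p-D)@CF).round(3),((p-D)@CL).round(3))
```

```text
[0.566 0.175 0.05 ] 0.09 0.009
[0.522 0.186 0.05 ] 0.091 -0.036
[0.544 0.181 0.05 ] 0.091 -0.013
```

The jig's short leg is at about 90–100 mm in, beside the left wall, and the tail is about 14 mm outside. I'll lay the tool down to 30° above level, in small moves and slightly yawed to miss the pink decoy.

Run:
```python
from jm import *
f0=np.array(current_ft_force())
for t,ax,z,hd,L in((28,-.0225,.0072,2,.008),(36,-.021,.0082,4,.005),(44,-.020,.0090,6,.002),(52,-.018,.0098,8,0.0),(60,-.016,.0100,8,-.001)):
    q=quat(tool(PC+np.radians(hd),np.radians(t),-1))
    servo_line(D+ax*CF+L*CL+[0,0,z],q,vel=.008)
    F=np.array(current_ft_force()); print(t,F.round(1),current_moment().round(2),current_time_s())
    if np.linalg.norm(F)>12: print("STOP");break
s,P,h=jigpts("scene"); cv2.imwrite("pics/s11.png",cv2.resize(s[150:300,300:460],None,fx=4,fy=4))
s,P,h=jigpts("top"); cv2.imwrite("pics/t11.png",cv2.resize(s[150:270,170:350],None,fx=4,fy=4))
```

```text
28 [ 0.3 -1.3  0.1] [-0.93  0.3  -0.  ] 41.675
36 [-0.  -0.7  0.3] [-1.16  0.26 -0.06] 42.2667
44 [-0.4  0.1 -0.7] [-1.43  0.26 -0.03] 42.825
52 [-0.5  0.7 -0.3] [-1.68  0.23  0.  ] 43.3417
60 [-0.2  0.4 -0.3] [-1.78  0.24 -0.02] 43.775
```

View pics/s11.png

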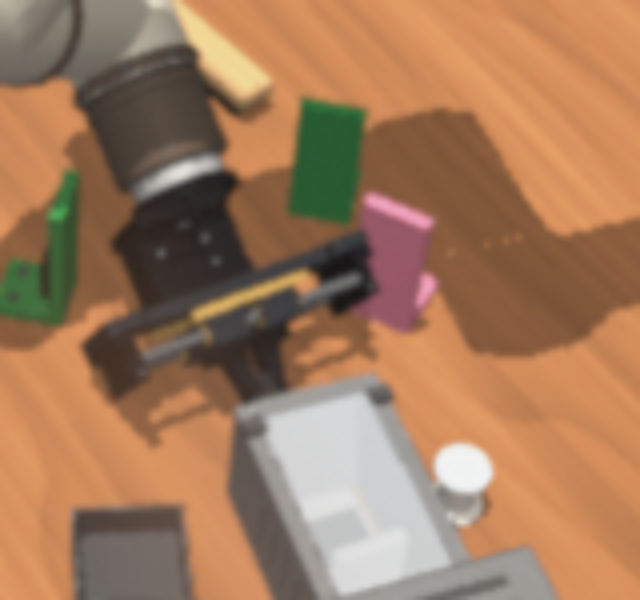

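View pics/t11.png

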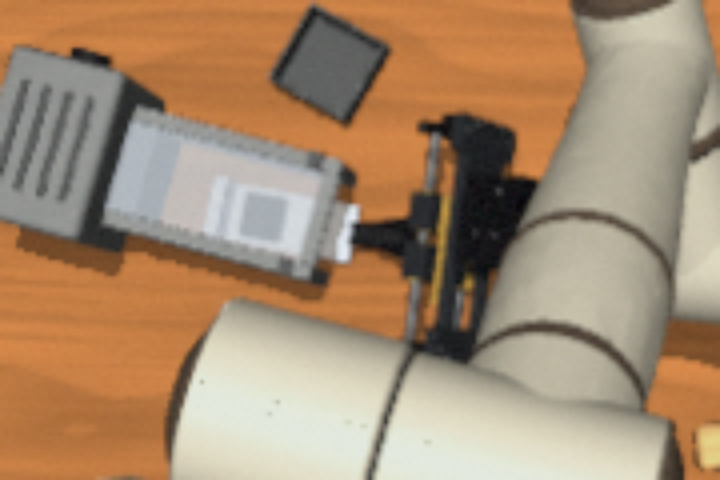

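Top view: the jig's tail is at crop (350,232) with the fingertip centred right behind it. The flap rests on the heel, and the decoys are clear. Next is the final push until the stop is felt.

Run:
```python
from jm import *
q=quat(tool(PC+np.radians(8),np.radians(60),-1)); L=-.001
for ax in np.r_[-.01,0,.01,.02,.025,.028,np.arange(.030,.0371,.001)]:
    servo_line(D+ax*CF+L*CL+[0,0,.010],q,vel=.04 if ax<.03 else .02)
    F=np.array(current_ft_force()); print(round(ax,4),F.round(1),round(float(F@CF),1))
    if F@CF<-6 or np.linalg.norm(F)>15: print("contact");break
print(current_time_s(),current_position())
s,P,h=jigpts("scene"); cv2.imwrite("pics/s12.png",cv2.resize(s[150:300,300:460],None,fx=4,fy=4))
s,P,h=jigpts("top"); cv2.imwrite("pics/t12.png",cv2.resize(s[150:270,170:350],None,fx=4,fy=4))
```

```text
-0.01 [-0.1  0.   0.6] 0.0
0.0 [ 0.3 -0.8  0.1] -0.7
0.01 [-0.2  0.4 -0.2] 0.3
0.02 [-0.6 -0.1 -0.2] -0.2
0.025 [-0.5 -0.8  0.2] -0.9
0.028 [-0.5 -1.4 -0.6] -1.5
0.03 [ 0.2 -1.6  0.4] -1.5
0.031 [ 0.  -1.7 -0.3] -1.6
0.032 [-1.1 -2.7  0. ] -2.9
0.033 [-1.4 -5.8  1. ] -6.0
0.034 [-2.6 -9.9  2.3] -10.2
contact
47.15 [0.542046   0.12119619 0.00978215]
```

View pics/s12.png

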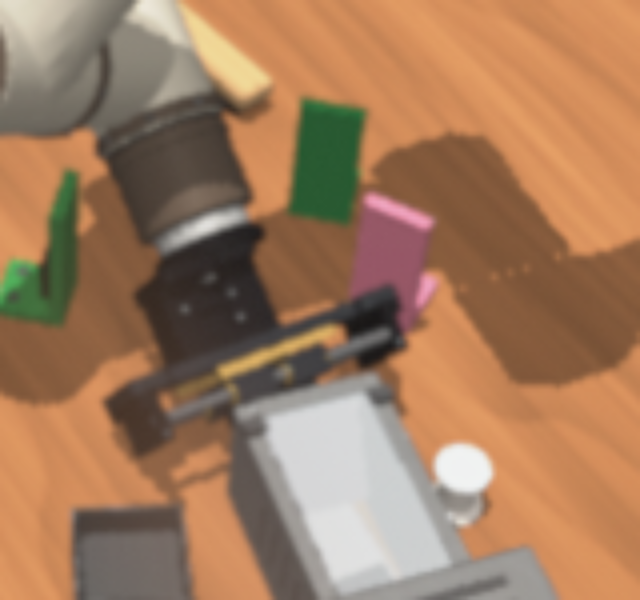

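View pics/t12.png

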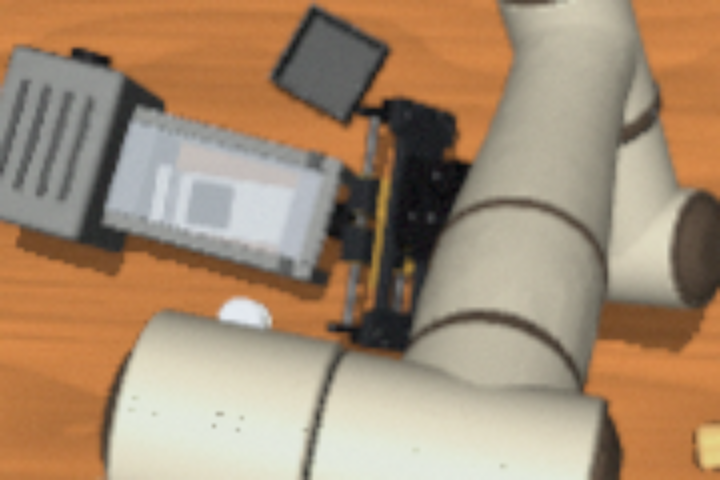

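A contact force rose at TCP 33–34 mm in, consistent with the stop (corner ≈144 mm). I'll withdraw straight back along the cabinet axis so the flap shuts, then lift and check.

Run:
```python
from jm import *
q=quat(tool(PC+np.radians(8),np.radians(60),-1)); L=-.001
servo_line(D-.02*CF+L*CL+[0,0,.0105],q,vel=.08); print(current_ft_force().round(1))
# stand the tool up again while backing, as on the way in
for t,ax,z,hd,l in((44,-.024,.02,6,.002),(20,-.030,.03,0,.010)):
    servo_line(D+ax*CF+l*CL+[0,0,z],quat(tool(PC+np.radians(hd),np.radians(t),-1)),vel=.03)
    print(current_ft_force().round(1))
servo_line(D-.05*CF+.01*CL+[0,0,.20],vel=.25)
movej([-1.066,0.0,0.008,0,-1.194,-0.259]); print(current_time_s(),current_position().round(3))
c={n:calibration(n) for n in("scene","top")}
s,P,h=jigpts("scene"); cv2.imwrite("pics/s13.png",cv2.resize(s[170:320,300:460],None,fx=4,fy=4)); cv2.imwrite("pics/s13f.png",s)
s,P,h=jigpts("top"); cv2.imwrite("pics/t13.png",cv2.resize(s[150:270,150:350],None,fx=4,fy=4)); cv2.imwrite("pics/t13f.png",s)
```

```text
[0.7 1.1 0.6]
[-0.9 -0.9  0.3]
[0.1 0.3 0.4]
52.85 [ 0.12  -0.547  0.444]
```

View pics/s13.png

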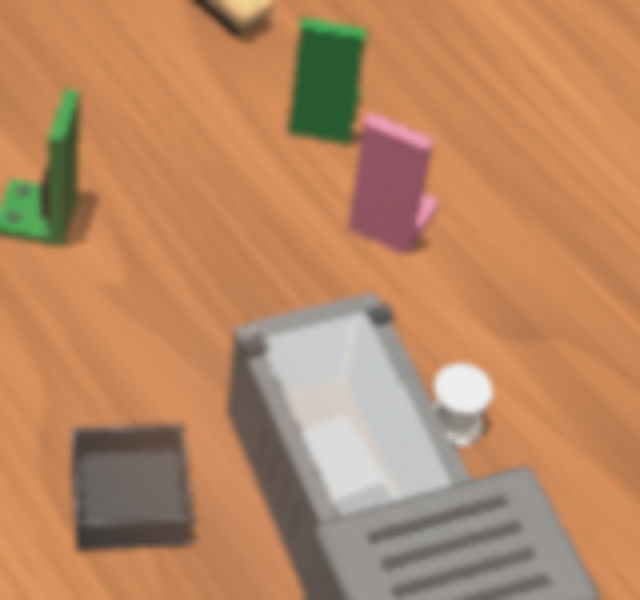

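View pics/t13.png

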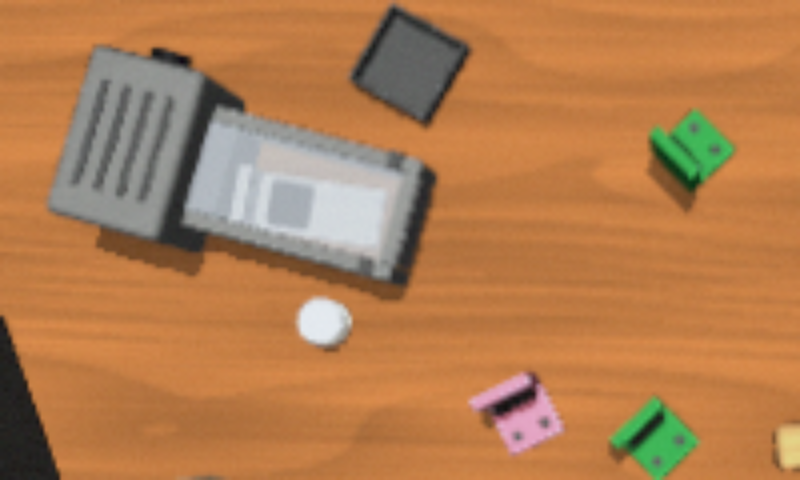

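View pics/t13f.png

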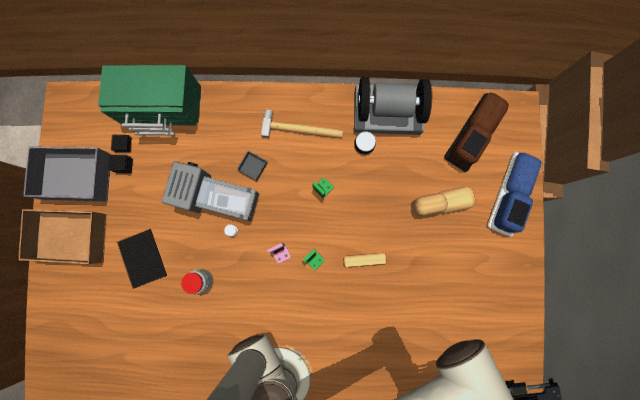

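The flap is shut, the jig is inside (top crop 235–388 px) and the bystanders are unchanged. I'll measure its depth before handing in.

Run:
```python
from bench import *
from h import *
def s(n,u,v,z,o,k):
    c=calibration(n); p=onplane(c,[[o[0]+u/4-.4,o[1]+v/4-.4]],z)[0]; print(n,(u,v),z,"axial",((p-D)@CF).round(4),"lat",((p-D)@CL).round(4))
for u,v in((305,428),(345,415)): s("scene",u,v,.01,(300,170),4)
for u,v in((388,188),(376,252)): s("top",u,v,.01,(150,150),4)
for u,v in((242,165),(231,218)): s("top",u,v,.05,(150,150),4)
```

```text
scene (305, 428) 0.01 axial 0.0307 lat 0.003
scene (345, 415) 0.01 axial 0.029 lat -0.0249
top (388, 188) 0.01 axial 0.0355 lat 0.0271
top (376, 252) 0.01 axial 0.0307 lat -0.0244
top (242, 165) 0.05 axial 0.1435 lat 0.012
top (231, 218) 0.05 axial 0.1401 lat -0.0298
```

Run:
```python
import cv2,numpy as np
a=cv2.imread("pics/t13f.png"); b=cv2.imread("pics/top0.png")
print(cv2.imread("pics/t13.png").shape)
cv2.imwrite("pics/t13z.png",cv2.resize(a[170:235,185:270],None,fx=9,fy=9,interpolation=cv2.INTER_CUBIC))
```

```text
(480, 800, 3)
```

View pics/t13z.png

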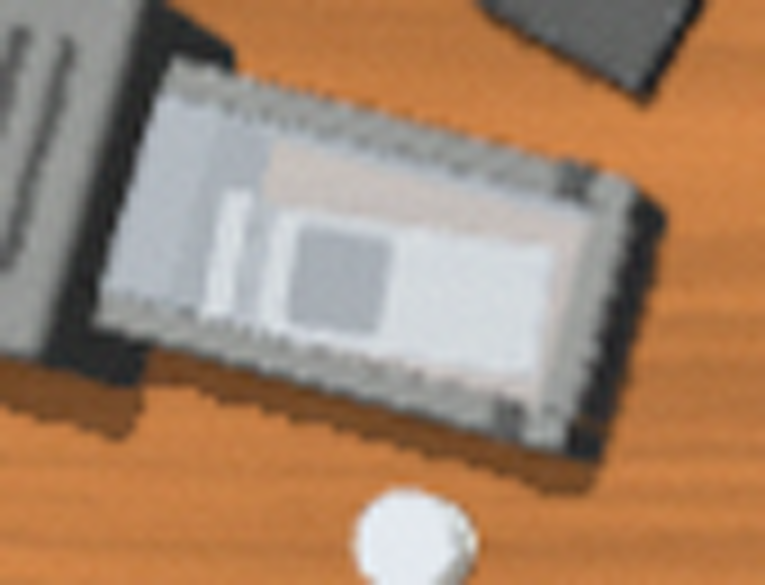

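Run:
```python
from bench import *
from h import *
c=calibration("top")
def s(l,u,v,z):
    p=onplane(c,[[185+u/9-.45,170+v/9-.45]],z)[0]; print(l,"axial",((p-D)@CF).round(4),"lat",((p-D)@CL).round(4))
s("stop foot",268,140,0);s("stop foot",262,190,0)
s("leg top outer",226,190,.05);s("leg top outer",205,315,.05)
s("leg top inner",252,192,.05);s("leg top inner",235,315,.05)
s("tail",555,245,.01);s("tail",536,372,.01)
s("front foot-ish lintel outer",632,195,.09);s("lintel",565,450,.09)
s("lintel inner",598,205,.09);
```

```text
stop foot axial 0.1489 lat 0.0364
stop foot axial 0.1458 lat 0.0185
leg top outer axial 0.145 lat 0.0122
leg top outer axial 0.1398 lat -0.0312
leg top inner axial 0.136 lat 0.0139
leg top inner axial 0.1296 lat -0.0285
tail axial 0.0366 lat 0.0262
tail axial 0.0307 lat -0.0188
front foot-ish lintel outer axial 0.0014 lat 0.0437
lintel axial -0.0003 lat -0.044
lintel inner axial 0.0115 lat 0.0376
```

The right corner of the nose is at 145 mm, touching the stop, with about 6° of yaw. Mid-corner is about 142–143 mm, within 138–150. The flap outline matches the first shut picture, so I'm handing in.

Run:
```python
from bench import *
print(current_time_s(),abs(current_qvel()).max().round(4)); hand_in()
```

```text
52.95 0.0023
the job is handed in; nothing more can be done
```

I rolled the jig over onto its long leg with the heel up and pushed it through the flap onto the stop. I handed the job in at 53 s of the 70 s allowed; the simulator reports no verdict.

**How it went**
- **Rolling:** I gripped the side edges of the long leg and turned the jig over its corner in 3° steps under grip. The force stayed below 10 N, and depth readings showed it lying flat before I let go.
- **Moving to the door:** the two green decoys left less room than the gripper's width. I turned the gripper 90° and dragged the jig to the doorway by its short leg.
- **Pushing in:** I pushed the tail in three stages: first with the back of an open finger, then with shut fingers at 20° off vertical, then at 60°.

**Last checks**
- **Position:** the push force rose to 10 N at the depth expected for the stop. In the top view the mid-corner is about 142–143 mm in (allowed 138–150).
- **Yaw:** the jig ended about 6° off straight, with only its right corner touching the stop. It also sits towards the left wall.
- **Flap:** its outline matches the first picture, taken with it shut.
- **Bystanders:** they look unmoved in the final top view, judged by eye rather than measured. The arm was clear of everything.

**Disagreements**
- The top view put the stop's foot at 146–149 mm instead of 145. If that is a camera offset, the mid-corner could be nearer 140 mm, still inside the limits.
- The force sensor read close to zero while the jig was sliding. I relied on the pictures there.

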